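# Set the board support and index it one hole out

### The arm

A 6-joint arm with a two-finger parallel gripper is mounted at the origin on the work surface. World frame = base frame: x ahead of the robot, y to its left, z up, the work surface at z = 0. Lengths are in m, angles in rad, forces in N, time in s.
With the tool pointing down it reaches from about 0.35 to 0.775 m from the base axis. Payload 5.5 kg.
Tool frame: the origin (TCP) lies at the very end of the fingers, on their centre line; the grasp point (between the pads) lies 19 mm behind it; z points along the fingers, y is the direction in which the jaws open and shut (so a half turn about z gives the same grasp; the last joint's range is limited). The gripper opens to 85 mm and grips with 20 to 120 N. Pads are 22 mm wide; open, the fingers measure 114 mm over their backs; the gripper's body (76 mm by 85 mm) begins 54 mm behind the grasp point. The pads swing forward as they close: fully open they stand 13 mm farther back than shut.
Start: joints at [-1.401, 0.313, 0.046, 1.304, 0, 1.431], TCP at [0.175, -0.548, 0.231] pointing down, gripper open.
Joint ranges: [-2.76, 2.76], [-0.86, 1.69], [-1.03, 1.26], [-2.2, 2.34], [-1.47, 1.5], [-3.14, 3.14]. Speed limits (rad/s): [2.57, 2.57, 3.14, 3.14, 3.14, 3.14].

### API

Orientations are given as a rotation vector (axis times angle).
In Python, from station import read_state, snapshot, camera_params, job_done gives the robot as it stands. The module is installed in compiled form; this text tells all that it offers.
- The arm moves only by the tool servo_tool, never from a script. Its argument "targets" is text: rows parted by semicolons, each of 7 numbers parted by spaces: the shift along the world's x, y, z as a fraction of full scale, then the turn, a rotation vector about the world's x, y, z as a fraction of full scale, then the opening, from -1 (shut) to 1 (fully open). A call has 1 to 20 rows; each row shifts and turns the commanded pose from where the row before left it; what a row does not reach is not made up. Full scale, the value 1, is 1 m for a shift and pi rad for a turn. A row lasts 1/12 s, in which the tool goes at most 41.7 mm and 7.16 degrees, less where a joint would pass 70% of its speed; a pose out of reach is approached as far as the arm can. A call with a number of a shift or a turn outside -1 to 1 is refused whole. A call with a gripper value outside its range is refused whole. The fingers move at their own pace and stop on an object; the grip force is fixed at half the most. Time passes only in rows, so rows that do not move let the fingers close. It gives the time, the measured TCP pose, the force and the opening at its end, in the units of the state.
- read_state(): the state, without advancing time (a new reading comes with each control period).
- snapshot(name): name is "scene" or "side" or "wrist"; returns the picture (384x512x3 uint8, red, green, blue); there is no depth.
- camera_params(name): a dict with "mtx" (3x3 intrinsics, pixels), "R" (3x3) and "t" (3): a world point X has camera coordinates R X + t; the wrist camera has in their place "mount" (4x4, takes a point from camera to tool coordinates, whose origin is the TCP and whose axes are the flange's). Camera axes: x right, y down, z forward; pixel columns grow to the right and rows downward; lengths in m; the calibration is good to about 2 mm. A picture is of the moment at which its call begins: read the wrist's pose just before it. camera_params takes no time and is no camera call.
- job_done(): hands the job in, once; it reports no verdict.
The state is a dict: "clock": time; "joints": joint angles; "qvel": joint speeds; "joint_efforts": joint torques, N m; "tool_pos": TCP position; "tcp_rot": TCP orientation; "ft_force": force on the tool from outside, world axes, zero at the start; "moment": the same for the moment, N m; "gripper_width": finger opening in m.
Only numpy, scipy, OpenCV 4.12 (cv2) and the standard library are available. Lean on these libraries where they do the work, as an engineer would, in place of code of your own. Each camera call takes 0.05 s, during which the arm holds its last target.

### The job

Get the bench's board support ready for a long board: first set its rest level and square across the rail. Then pull up the lock plunger's knob, slide the carriage to the very next hole in the direction that the rest is from the knob, and let the pin drop fully home in that hole. Finish while still gripping the knob with the pin home, do not let go of it, and leave the loose things on the bench where they are.

Things in the scene. Friction and masses are not known exactly. Their poses are not given: they have to be found in the camera images.
- frame: Fixed base of the board support: grey plate 90 mm (x) by 480 mm (y -190 to +290), 12 mm thick. Along y over it runs a steel rail, top 58 mm above the bench, with square slots (the holes) every 40 mm, between end blocks 64 mm high at y -175 and +275. Origin on the bench under the rail; at the start the knob is at y -50, the rest's post at y +80. x, y level, z up; turned up to 0.35 rad.
- carriage (a joint): Slide (m) of the aluminium carriage (40 mm wide, 200 long, top 66 mm above the bench) that carries knob and rest, along the frame's +y. 0 = the hole it starts in, +0.040 = the next hole towards the rest. Range -0.05 to 0.13. About 2 N of friction; locked by the pin (1 mm play each way) unless that is lifted.
- plunger (a joint): Lift (m) of the lock plunger: 0 = pin fully home, 0.018 = top of travel. The pin, 10 mm thick with a round end, reaches 12 mm into the hole, so it is clear of the rail from 0.012 on. A spring pushes it down: 5 N at 0, 9 N at the top. Let down between holes it rides on the rail; up to 3 mm off a hole it centres itself.
- knob_center (a point): Centre of the plunger's knob, a black upright cylinder 30 mm across, 28 mm tall, 110 mm above the bench when the pin is home. Under it a 4 mm gap, then a dark steel collar 22 mm across (top 92 mm above the bench). It moves with the carriage. Axes as the frame's.
- swivel (a joint): Turn (rad) of the rest about its upright post, counter-clockwise from above. 0 = its long side square across the rail (along the frame's x). Starts at 0.4 to 0.95; range -1.3 to 1.3. Stays where left (friction 0.2 N m).
- tilt (a joint): Tilt (rad) of the rest about a level hinge across its middle, 108 mm above the bench, 24 mm below its top face. 0 = level; positive = its +x end raised. Starts at 0.22 to 0.45; range -0.6 to 0.6. Stays where left (friction 0.25 N m: 6 N straight down 45 mm from the middle moves it).
- rest_top (a point): Centre of the rest's top face. The rest is a wooden bar with steel underside, 120 mm long (its x), 50 wide (its y), 14 thick, on a forked post 38 mm wide; level, its top is 132 mm above the bench. The axes turn and tilt with the rest; with both joints at 0 they are the frame's.
- offcut: Loose bystander, leave alone: pine offcut 45 x 130 x 22 mm, lying flat beside the base plate. Origin: on the bench under it.
- try_square: Loose bystander, leave alone: try square: dark wooden stock 20 x 110 x 16 mm with a steel blade, lying flat near the support. Origin: on the bench under it.
- pencil: Loose bystander, leave alone: carpenter's pencil 9 x 170 x 7 mm, lying beside the base plate. Origin: on the bench under it.
- mallet: Loose bystander, leave alone: wooden joiner's mallet, head 75 x 130 x 90 mm lying on its side. Origin: on the bench under it.
- glue: Loose bystander, leave alone: white glue bottle, 60 mm across, 160 mm tall, standing. Origin: on the bench under it.
- long_batten: Loose bystander, leave alone: pine batten 45 x 300 x 30 mm lying flat at the back of the bench. Origin: on the bench under it.
- bar_clamp: Loose bystander, leave alone: steel bar clamp 420 mm long, lying flat. Origin: on the bench under it.

How it is judged:
On the way, in this order (a step that is already met when the one before it is completed fails the run):
1. the rest is level and square across the rail, with the pin still home in its first hole (value of joint tilt between -0.09 and 0.09 rad and value of joint swivel between -0.1 and 0.1 rad and value of joint plunger below 0.004 m and value of joint carriage between -0.01 and 0.01 m), for 0.2 s.
2. the plunger is pulled up until the pin is clear of the rail (value of joint plunger above 0.0112 m), for 0.1 s.
At the end, for the whole second after the job is handed in: Carriage at rest in the next hole towards the rest (40 mm of slide, within 4 mm), pin home (plunger within 3 mm of fully down), rest level within 0.09 rad and square across the rail within 0.10 rad, fingers still gripping the knob (over 2 N) (value of joint tilt between -0.09 and 0.09 rad and value of joint swivel between -0.1 and 0.1 rad and value of joint carriage between 0.036 and 0.044 m and value of joint plunger below 0.003 m and velocity of joint carriage between -0.01 and 0.01 m/s and contact force between the fingers and plunger above 2 N); the arm keeps its last pose, push and grip.
It fails at once if a loose bystander is pushed more than 30 mm out of place (distance of any of offcut, try_square, pencil, mallet, glue, long_batten, bar_clamp from where it was at the start of the episode above 0.03 m).
It also fails if it takes over 58 s, if anything falls off the work surface, if the arm or the gripper's body presses on something with over 40 N, if the wrist force passes 120 N, or if a joint passes its speed limit or range.

## Working session

There is one attempt and no reset: what is moved stays moved. The work goes in short steps, Python scripts to look and compute and a tool call to move; the robot and the scene stay as the last step left them, time stands still between calls to the robot, and variables do not carry over. Pictures are saved under pics/ and viewed, and the job is handed in when it is done.

Besides the shell and the picture viewer there is one more tool, called after ">>>" as name(argument=value, ...) on one line, values as JSON. servo_tool: Moves the arm, as the interface text tells. Shift numbers are shares of 1 m and turn numbers shares of pi rad, none past 1 either way. Its arguments: {"type":"object","properties":{"targets":{"type":"string"}},"required":["targets"]}

```bash
mkdir -p pics
python3 - <<'E'
from station import *
import cv2
s=read_state()
print({k:s[k] for k in s})
for n in ("scene","side","wrist"):
    im=snapshot(n); cv2.imwrite(f"pics/{n}0.png",im[:,:,::-1])
    p=camera_params(n); print(n,{k:v.round(4).tolist() if hasattr(v,'round') else v for k,v in p.items()})
E
```

```text
{'clock': 0.0, 'joints': array([-1.40056740e+00,  3.13988932e-01,  4.49863267e-02,  1.30359670e+00,
       -5.05427593e-05,  1.43121300e+00]), 'qvel': array([ 0.00054643, -0.00025832, -0.00077049, -0.00018403,  0.00117539,
       -0.00043372]), 'joint_efforts': array([-4.48909332e-04, -4.80628395e+01,  2.98530668e+01,  1.95503508e-02,
       -1.10545359e-04, -3.03829793e-06]), 'tool_pos': array([ 0.17520436, -0.54712377,  0.2304184 ]), 'tcp_rot': array([-3.10219485e+00, -4.84430054e-01,  1.22706958e-04]), 'ft_force': array([ 0.77040905,  1.10969303, -0.43941333]), 'moment': array([ 0.00816971, -0.01715017, -0.00225955]), 'gripper_width': 0.08585002937887652}
scene {'mtx': [[466.8803, 0.0, 254.0747], [0.0, 466.8803, 196.3503], [0.0, 0.0, 1.0]], 'R': [[0.8486, 0.5291, 0.0052], [0.4453, -0.7088, -0.5471], [-0.2858, 0.4666, -0.837]], 't': [-0.5352, -0.1988, 1.6085]}
side {'mtx': [[410.987, 0.0, 245.5691], [0.0, 410.987, 189.9166], [0.0, 0.0, 1.0]], 'R': [[0.9929, -0.1186, -0.0068], [-0.0764, -0.5937, -0.8011], [0.0909, 0.7959, -0.5986]], 't': [-0.6119, 0.1222, 1.5103]}
wrist {'mtx': [[298.9255, 0.0, 258.2857], [0.0, 298.9255, 187.7152], [0.0, 0.0, 1.0]], 'mount': [[-0.0001, -0.954, -0.2997, 0.0757], [1.0, -0.0001, 0.0, 0.001], [-0.0, -0.2997, 0.954, -0.1422], [0.0, 0.0, 0.0, 1.0]]}
```

View pics/scene0.png

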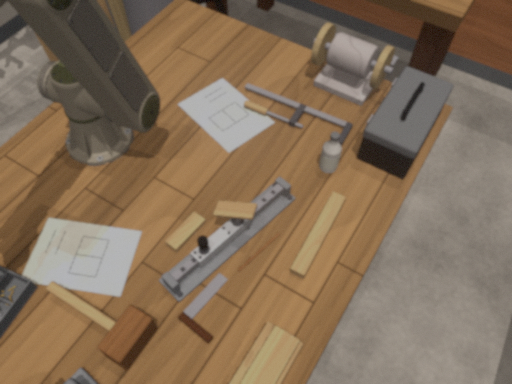

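View pics/side0.png

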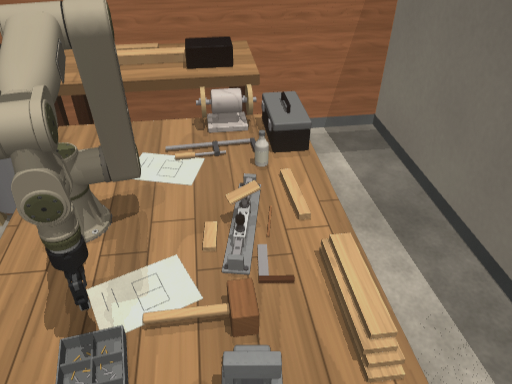

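View pics/wrist0.png

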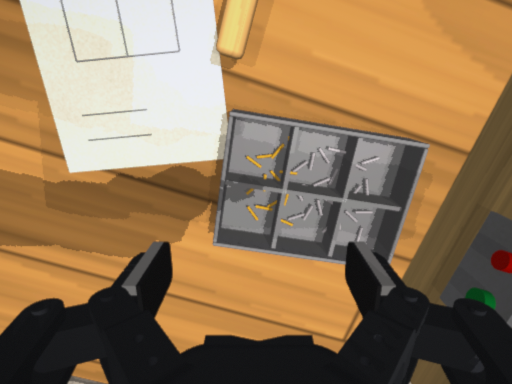

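The scene view shows the knob near (203,243), the rest near (235,210), and the frame's ends near (175,285) and (285,190). I'll zoom in for measurement.

Run:
```python
import cv2
a=cv2.imread('pics/scene0.png')[170:300,150:310]; cv2.imwrite('pics/sceneZ.png',cv2.resize(a,None,fx=5,fy=4.6,interpolation=cv2.INTER_CUBIC)[:, :800])
a=cv2.imread('pics/side0.png')[165:285,190:310]; cv2.imwrite('pics/sideZ.png',cv2.resize(a,None,fx=5,fy=5,interpolation=cv2.INTER_CUBIC))
```

```text
(no output)
```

View pics/sceneZ.png

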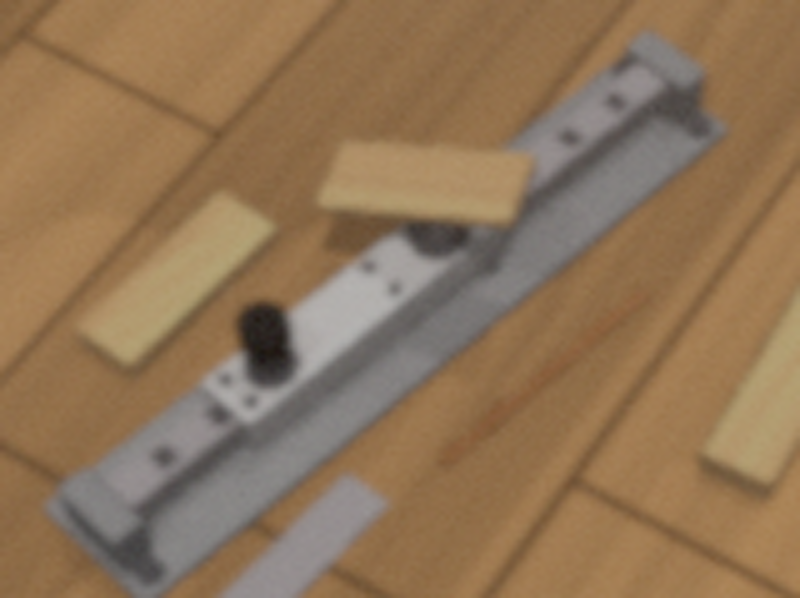

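View pics/sideZ.png

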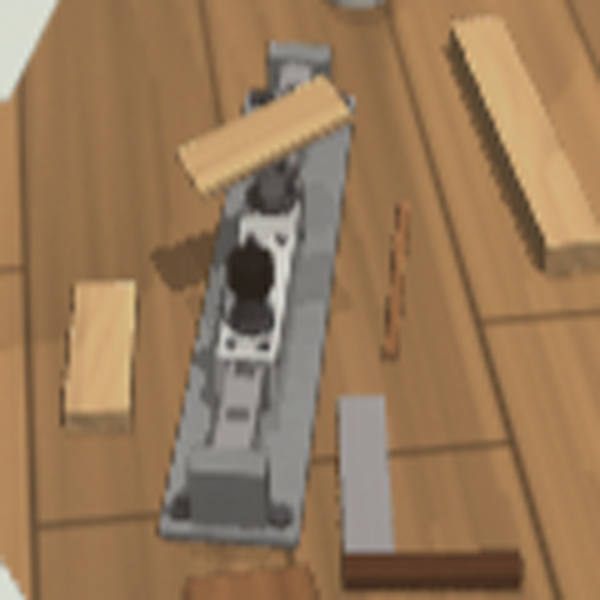

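```bash
cat > h.py <<'E'
import numpy as np, cv2
from scipy.optimize import least_squares
from scipy.spatial.transform import Rotation as Ro
from station import *
def camW(s):
    p=camera_params("wrist"); M=p["mount"]; R=Ro.from_rotvec(s["tcp_rot"]).as_matrix()
    Rc=R@M[:3,:3]; c=R@M[:3,3]+s["tool_pos"]
    return dict(mtx=p["mtx"],R=Rc.T,t=-Rc.T@c)
def proj(c,X):
    q=np.atleast_2d(X)@c["R"].T+c["t"]; q=q@np.array(c["mtx"]).T; return q[:,:2]/q[:,2:]
def ray(c,uv,z):
    d=c["R"].T@np.linalg.inv(c["mtx"])@np.array([*uv,1.]); o=-c["R"].T@c["t"]
    return o+d*(z-o[2])/d[2]
def F(p,X): # p: x,y,yaw
    X=np.atleast_2d(X); R=Ro.from_euler('z',p[2]).as_matrix(); return X@R.T+[p[0],p[1],0]
def rest(p,X,car=0): # p: x,y,yaw,sw,tilt ; X in rest_top coords
    R=(Ro.from_euler('z',p[3])*Ro.from_euler('y',-p[4])).as_matrix()
    Y=(np.atleast_2d(X)+[0,0,.024])@R.T+[0,.08+car,.108]; return F(p,Y)
C=[(-.06,.025,0),(.06,.025,0),(.06,-.025,0),(-.06,-.025,0)]
E
cat > fit.py <<'E'
from h import *
sc,sd=camera_params("scene"),camera_params("side")
zs=lambda l:np.array([(150+u/5,170+v/4.6) for u,v in l]); zd=lambda l:np.array([(190+u/5,165+v/5) for u,v in l])
FP=np.array([(-.045,-.19,.012),(.045,-.19,.012),(.045,.29,.012),(0,-.05,.124)])
ps=zs([(48,505),(150,590),(727,128),(263,314)]); pd=zd([(165,530),(298,540),(352,97),(250,247)])
rs=zs([(345,140),(537,152),(517,208),(322,190)]); rd=zd([(180,152),(325,78),(352,110),(205,185)])
rd=rd[[0,1,2,3]]
def f(p): return np.concatenate([proj(sc,F(p,FP))-ps,proj(sd,F(p,FP))-pd,proj(sc,rest(p,C))-rs,proj(sd,rest(p,C))-rd]).ravel()
for t0 in (.3,-.3):
    r=least_squares(f,[.6,-.1,-.1,.6,t0]); print(r.cost,r.x.round(4)); print(r.fun.reshape(-1,2).round(1).tolist())
r=least_squares(f,[.6,-.1,-.1,.6,.3]).x
print(F(r,[(0,-.05,.11),(0,.08,.132)]),rest(r,C))
E
python3 fit.py
```

```text
19.636919522153697 [ 0.5891 -0.1267 -0.2205  0.5092  0.2737]
[[-0.7, -0.6], [-0.2, 2.5], [1.1, -1.2], [0.7, 0.9], [-1.3, -1.4], [0.2, -1.4], [0.4, -1.2], [0.1, 0.8], [-0.1, -1.2], [0.5, -0.7], [-0.3, 2.1], [-1.0, 2.3], [-1.2, -1.4], [-0.4, -1.7], [0.1, -0.5], [-1.0, 0.1]]
19.63691952542838 [ 0.5891 -0.1267 -0.2205  0.5092  0.2737]
[[-0.7, -0.6], [-0.2, 2.5], [1.1, -1.2], [0.7, 0.9], [-1.3, -1.4], [0.2, -1.4], [0.4, -1.2], [0.1, 0.8], [-0.1, -1.2], [0.5, -0.7], [-0.3, 2.1], [-1.0, 2.3], [-1.2, -1.4], [-0.4, -1.7], [0.1, -0.5], [-1.0, 0.1]]
[[ 0.5781696  -0.17553533  0.11      ]
 [ 0.60660611 -0.04868359  0.132     ]] [[ 0.53789417 -0.04301078  0.11489118]
 [ 0.64864758 -0.01011872  0.14732259]
 [ 0.66288232 -0.05804962  0.14732259]
 [ 0.55212892 -0.09094169  0.11489118]]
```

Both views agree: the fit residual is about 1 px. The frame is at (0.589,-0.127), yaw -0.22, with swivel ≈0.51 and tilt ≈0.27. Next I'll move above the rest, with the tool turned half round to suit joint 6, and look with the wrist camera.

>>> servo_tool(targets="0.0152 0.017 0.003 0 0 0.0355 1;0.0152 0.017 0.003 0 0 0.0355 1;0.0152 0.017 0.003 0 0 0.0355 1;0.0152 0.017 0.003 0 0 0.0355 1;0.0152 0.017 0.003 0 0 0.0355 1;0.0152 0.017 0.003 0 0 0.0355 1;0.0152 0.017 0.003 0 0 0.0355 1;0.0152 0.017 0.003 0 0 0.0355 1;0.0152 0.017 0.003 0 0 0.0355 1;0.0152 0.017 0.003 0 0 0.0355 1;0.0152 0.017 0.003 0 0 0.0355 1;0.0152 0.017 0.003 0 0 0.0355 1;0.0152 0.017 0.003 0 0 0.0355 1;0.0152 0.017 0.003 0 0 0.0355 1;0.0152 0.017 0.003 0 0 0.0355 1;0.0152 0.017 0.003 0 0 0.0355 1;0.0152 0.017 0.003 0 0 0.0355 1;0.0152 0.017 0.003 0 0 0.0355 1;0.0152 0.017 0.003 0 0 0.0355 1;0.0152 0.017 0.003 0 0 0.0355 1")

```text
clock: 1.82
tool_pos: [0.4798, -0.2066, 0.2912]
tcp_rot: [-0.922, -3.003, -0.0]
ft_force: [0.8, -0.3, 0.5]
gripper_width: 0.0852
```

>>> servo_tool(targets="0.0152 0.017 0 0 0 0.0355 1;0.0152 0.017 0 0 0 0.0355 1;0.0152 0.017 0 0 0 0.0355 1;0.0152 0.017 0 0 0 0.0355 1;0.0152 0.017 0 0 0 0.0355 1;0.0152 0.017 0 0 0 0.0355 1;0.0152 0.017 0 0 0 0.0355 1;0.0152 0.017 0 0 0 0.0355 1;0 0 0 0 0 0 1;0 0 0 0 0 0 1")

```text
clock: 2.65
tool_pos: [0.6011, -0.0707, 0.2905]
tcp_rot: [0.457, -3.107, -0.001]
ft_force: [-0.8, -0.3, -0.4]
gripper_width: 0.0853
```

Run:
```python
from h import *
s=read_state(); im=snapshot("wrist"); print(s["joints"].round(3),s["tool_pos"],s["tcp_rot"],s["clock"])
np.savez('w1.npz',tool_pos=s["tool_pos"],tcp_rot=s["tcp_rot"])
cv2.imwrite("pics/w1.png",cv2.resize(im[:,:,::-1],None,fx=1.5,fy=1.5,interpolation=cv2.INTER_CUBIC))
r=[.5891,-.1267,-.2205,.5092,.2737]; c=camW(s)
print((1.5*proj(c,rest(r,C))).round(),(1.5*proj(c,F(r,[(0,-.05,.124)]))).round())
```

```text
[-0.25   0.37   0.271  1.473 -0.    -0.541] [ 0.60113271 -0.07072873  0.29045135] [ 4.56588606e-01 -3.10680094e+00 -6.53093474e-04] 2.65
[[453. 179.]
 [452. 351.]
 [381. 351.]
 [381. 178.]] [[250. 180.]]
```

View pics/w1.png

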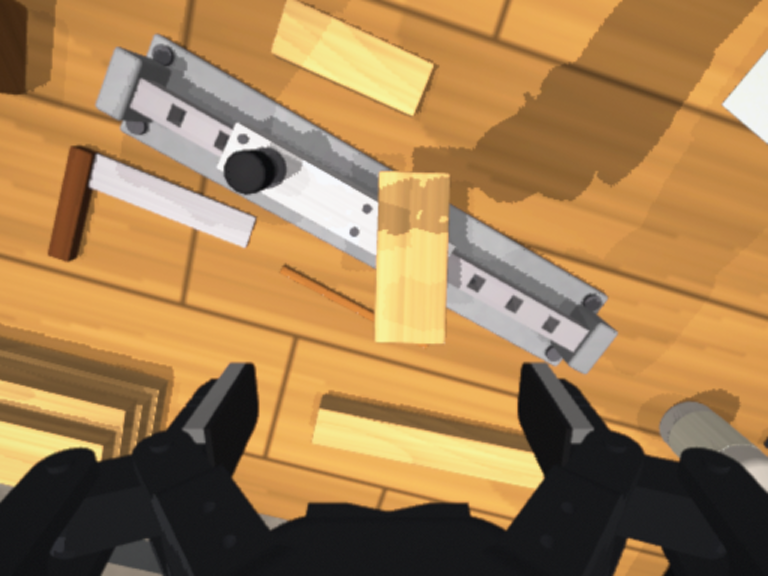

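```bash
cat >> fit.py <<'E'
print('---- wrist')
w=np.load('w1.npz'); cw=camW(w)
FW=np.array([(-.045,-.19,.012),(-.045,.29,.012),(0,-.05,.124)]); pw=np.array([(155,36),(607,296),(245,171)])/1.5
rw=np.array([(449,172),(444,343),(375,342),(381,172)])/1.5
g=lambda p:np.concatenate([proj(cw,F(p,FW))-pw,proj(cw,rest(p,C))-rw]).ravel()
h=lambda p:np.concatenate([f(p)*.6,g(p)])
for q in (g,h):
    r=least_squares(q,r if q is h else [.59,-.127,-.22,.51,.27]).x; print(r.round(4),g(r).reshape(-1,2).round(1).tolist())
    print(F(r,[(0,-.05,.11),(0,.08,.108)]).round(4))
E
python3 fit.py | sed -n '/wrist/,$p'
```

```text
---- wrist
[ 0.5862 -0.1312 -0.2208  0.4781  0.38  ] [[-1.3, -2.3], [2.4, 1.2], [-0.7, 2.1], [0.7, 0.4], [1.6, 0.7], [-1.0, -0.2], [-1.2, -1.2]]
[[ 0.5752 -0.18    0.11  ]
 [ 0.6037 -0.0531  0.108 ]]
[ 0.5861 -0.131  -0.2193  0.4808  0.3124] [[-1.3, -2.1], [2.7, 0.9], [-0.5, 2.2], [1.3, 0.6], [1.5, 1.7], [-0.6, 1.0], [-1.2, -0.8]]
[[ 0.5752 -0.1798  0.11  ]
 [ 0.6035 -0.0529  0.108 ]]
```

>>> servo_tool(targets="-0.0066 0.0017 -0.0136 0.005 -0.0185 -0.002 1;-0.0066 0.0017 -0.0136 0.005 -0.0185 -0.002 1;-0.0066 0.0017 -0.0136 0.005 -0.0185 -0.002 1;-0.0066 0.0017 -0.0136 0.005 -0.0185 -0.002 1;-0.0066 0.0017 -0.0136 0.005 -0.0185 -0.002 1;0 0 0 0 0 0 1;0 0 0 0 0 0 1")

```text
clock: 3.28
tool_pos: [0.5652, -0.0636, 0.2224]
tcp_rot: [-0.364, 2.823, 0.052]
ft_force: [0.8, -0.2, 1.5]
gripper_width: 0.0859
```

Run:
```python
from h import *
s=read_state(); im=snapshot("wrist"); print(s["joints"].round(3),s["tool_pos"],s["tcp_rot"],s["clock"])
R=Ro.from_rotvec(s["tcp_rot"]).as_matrix(); print(R.round(3))
np.savez('w2.npz',tool_pos=s["tool_pos"],tcp_rot=s["tcp_rot"])
cv2.imwrite("pics/w2.png",cv2.resize(im[:,:,::-1],None,fx=1.5,fy=1.5,interpolation=cv2.INTER_CUBIC))
r=[.5861,-.131,-.2193,.4808,.3124]; c=camW(s)
print((1.5*proj(c,rest(r,C))).round().tolist(),(1.5*proj(c,s["tool_pos"])).round(),(1.5*proj(c,s["tool_pos"]-.019*R[:,2])).round())
```

```text
[-0.341  0.09  -0.3    0.932  0.164 -0.577] [ 0.56516131 -0.06359757  0.222383  ] [-0.36375519  2.82272936  0.05214999] 3.2833
[[-0.925 -0.253  0.284]
 [-0.243  0.967  0.073]
 [-0.293 -0.002 -0.956]]
[[438.0, 184.0], [432.0, 387.0], [349.0, 387.0], [343.0, 184.0]] [[390. 370.]] [[391. 399.]]
```

View pics/w2.png

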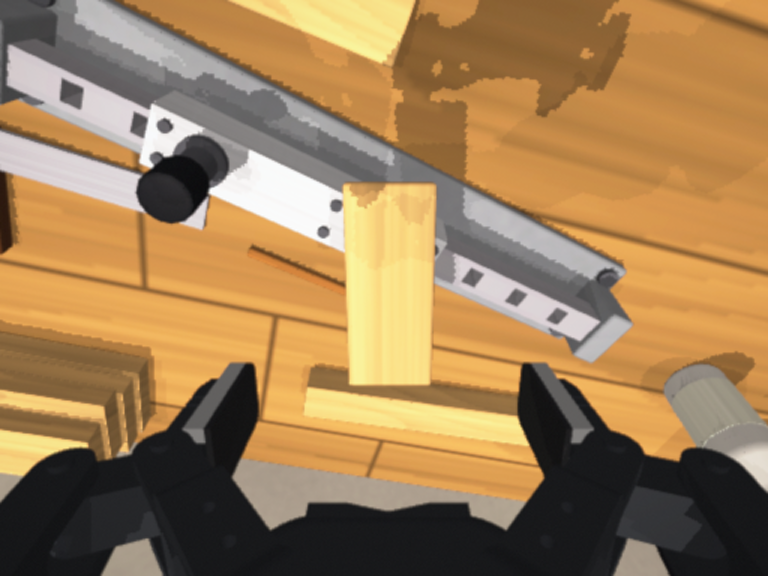

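The picture matches the model within 2 px: bar corners at (344,184), (437,184), (432,385) and (350,385), centred on the jaws' axis. Next I'll go down along the bar's normal.

>>> servo_tool(targets="0.0048 0.0013 -0.0143 0 0 0 1;0.0048 0.0013 -0.0143 0 0 0 1;0.0048 0.0013 -0.0143 0 0 0 1;0.0048 0.0013 -0.0143 0 0 0 1;0.0048 0.0013 -0.0143 0 0 0 1;0.0048 0.0013 -0.0143 0 0 0 1;0 0 0 0 0 0 1")

```text
clock: 3.92
tool_pos: [0.5994, -0.056, 0.1372]
tcp_rot: [-0.368, 2.819, 0.05]
ft_force: [0.2, -0.1, 0.2]
gripper_width: 0.0854
```

>>> servo_tool(targets="0.0048 0.0013 -0.0125 0 0 0 1;0.0048 0.0013 -0.0125 0 0 0 1;0 0 0 0 0 0 1;0 0 0 0 0 0 1")

```text
clock: 4.25
tool_pos: [0.608, -0.0533, 0.1139]
tcp_rot: [-0.368, 2.817, 0.05]
ft_force: [-0.5, -0.5, 0.1]
gripper_width: 0.0853
```

Run:
```python
from h import *
s=read_state(); im=snapshot("wrist"); print(s["joints"].round(3),s["tool_pos"],s["tcp_rot"],s["clock"],s["ft_force"])
cv2.imwrite("pics/w3.png",im[:,:,::-1])
cv2.imwrite("pics/sd3.png",cv2.resize(snapshot("side")[140:260,180:320,::-1],None,fx=5,fy=5,interpolation=cv2.INTER_CUBIC))
```

```text
[-0.295  0.24  -0.402  0.668  0.154 -0.535] [ 0.60803288 -0.05331362  0.11386635] [-0.36765287  2.81743847  0.05004067] 4.25 [-0.54025904 -0.47185835  0.07160016]
```

View pics/w3.png

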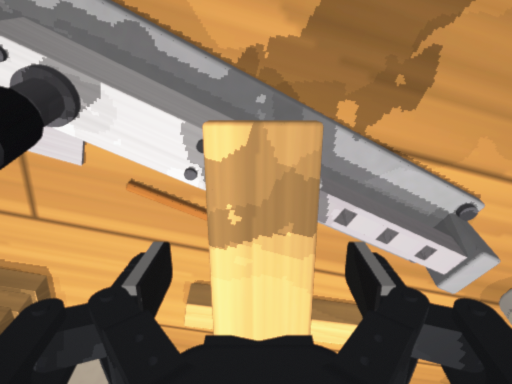

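View pics/sd3.png

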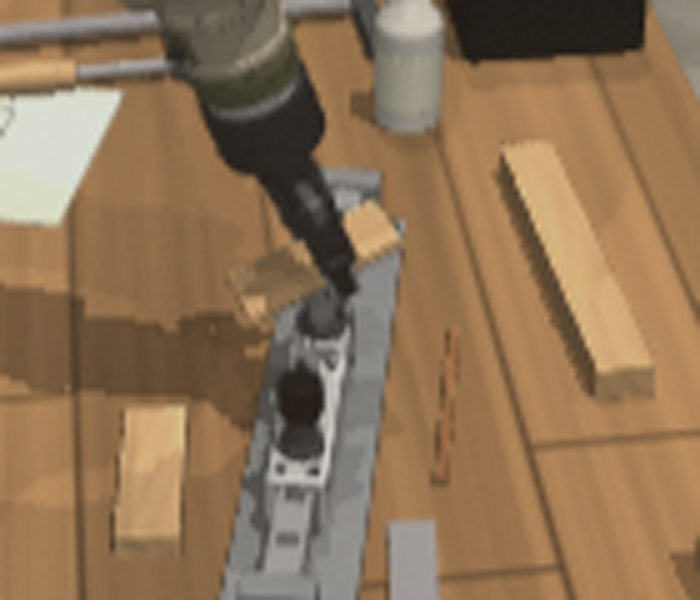

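The jaws straddle the bar, which spans columns 205-322 between the fingers. I'll recentre by a few mm and close.

>>> servo_tool(targets="-0.005 -0.001 -0.006 0 0 0 1;0 0 0 0 0 0 0.3;0 0 0 0 0 0 0;0 0 0 0 0 0 -1;0 0 0 0 0 0 -1;0 0 0 0 0 0 -1;0 0 0 0 0 0 -1;0 0 0 0 0 0 -1")

```text
clock: 5.02
tool_pos: [0.6011, -0.0537, 0.1071]
tcp_rot: [-0.367, 2.818, 0.051]
ft_force: [-4.2, 0.7, 5.6]
gripper_width: 0.049
```

Run:
```python
from h import *
s=read_state(); R=Ro.from_rotvec(s["tcp_rot"]); M=R.as_matrix()
print(M.round(3), "tilt",np.arcsin(-M[2,0]),"yaw",np.arctan2(-M[1,0],-M[0,0]), s["ft_force"],s["moment"])
T=Ro.from_euler('z',np.pi-.2193)*Ro.from_euler('x',np.pi)
print(T.as_matrix().round(3)); d=(T*R.inv()).as_rotvec(); print(d, d/np.pi/6)
```

```text
[[-0.923 -0.256  0.287]
 [-0.245  0.967  0.073]
 [-0.297 -0.003 -0.955]] tilt 0.3010642014971178 yaw 0.2598442084349459 [-4.1977028   0.67044792  5.63127665] [-0.02938111  0.7268945   0.05294539]
[[-0.976  0.218  0.   ]
 [ 0.218  0.976  0.   ]
 [ 0.     0.    -1.   ]]
[-0.00263988  0.30394792 -0.47496227] [-0.00014005  0.01612494 -0.02519753]
```

>>> servo_tool(targets="0 0 0 0 0.0121 -0.0189 -1;0 0 0 0 0.0121 -0.0189 -1;0 0 0 0 0.0121 -0.0189 -1;0 0 0 0 0.0121 -0.0189 -1;0 0 0 0 0.0121 -0.0189 -1;0 0 0 0 0.0121 -0.0189 -1;0 0 0 0 0.0121 -0.0189 -1;0 0 0 0 0.0121 -0.0189 -1;0 0 0 0 0 0 -1;0 0 0 0 0 0 -1;0 0 0 0 0 0 -1")

```text
clock: 5.93
tool_pos: [0.6008, -0.0531, 0.1079]
tcp_rot: [-0.344, -3.122, -0.005]
ft_force: [-6.1, 3.0, 10.8]
gripper_width: 0.0485
```

Run:
```python
from h import *
s=read_state(); M=Ro.from_rotvec(s["tcp_rot"]).as_matrix()
print("tilt",np.arcsin(-M[2,0]),"yaw",np.arctan2(-M[1,0],-M[0,0]), s["ft_force"],s["moment"],s["tool_pos"],s["gripper_width"],s["clock"])
a=snapshot("side")[140:260,180:320,::-1]; cv2.imwrite("pics/sd4.png",cv2.resize(a,None,fx=5,fy=5,interpolation=cv2.INTER_CUBIC))
a=snapshot("wrist")[:,:,::-1]; cv2.imwrite("pics/w4.png",a)
```

```text
tilt -0.0008091318632498482 yaw -0.21938929005023458 [-6.09323598  2.9662766  10.83445141] [ 0.21745708  1.21207302 -0.19301948] [ 0.6008114  -0.05307618  0.10790498] 0.04854028423831698 5.9333
```

View pics/sd4.png

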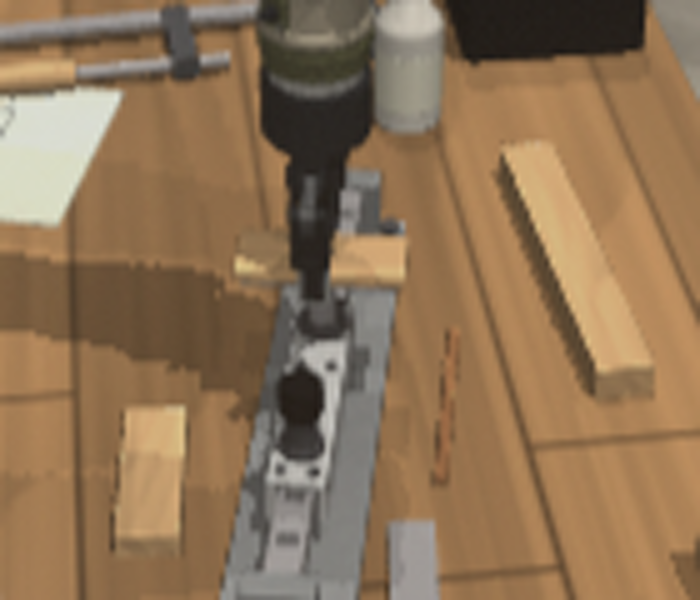

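View pics/w4.png

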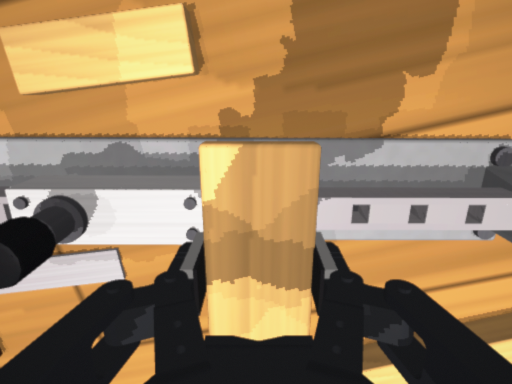

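The bar now looks square to the rail and level. I'll open the jaws, go straight up and check.

>>> servo_tool(targets="0 0 0 0 0 0 1;0 0 0 0 0 0 1;0 0 0 0 0 0 1;0 0 0 0 0 0 1;0 0 0 0 0 0 1;0 0 0.015 0 0 0 1;0 0 0.02 0 0 0 1;0 0 0.02 0 0 0 1;0 0 0.02 0 0 0 1;0 0 0.025 0 0 0 1;0 0 0.025 0 0 0 1;0 0 0.025 0 0 0 1;0 0 0 0 0 0 1;0 0 0 0 0 0 1")

```text
clock: 7.2
tool_pos: [0.6024, -0.0541, 0.2581]
tcp_rot: [0.344, 3.119, 0.004]
ft_force: [-1.9, -0.0, -0.7]
gripper_width: 0.0852
```

Run:
```python
from h import *
s=read_state(); im=snapshot("wrist"); print(s["joints"].round(3),s["tool_pos"],s["tcp_rot"],s["clock"],s["ft_force"])
np.savez('w5.npz',tool_pos=s["tool_pos"],tcp_rot=s["tcp_rot"])
cv2.imwrite("pics/w5.png",cv2.resize(im[:,:,::-1],None,fx=1.5,fy=1.5,interpolation=cv2.INTER_CUBIC))
c=camW(s)
for t in (-.1,0,.1):
  r=[.5861,-.131,-.2193,0,t]; print((1.5*proj(c,rest(r,C))).round().tolist(),(1.5*proj(c,F(r,[(0,-.05,.124)]))).round())
a=snapshot("side")[140:260,180:320,::-1]; cv2.imwrite("pics/sd5.png",cv2.resize(a,None,fx=5,fy=5,interpolation=cv2.INTER_CUBIC))
c=camera_params("side")
for t in (-.1,0,.1):
  r=[.5861,-.131,-.2193,0,t];print((5*(proj(c,rest(r,C))-[180,140])).round().tolist())
```

```text
[-0.224  0.365  0.185  1.387  0.003 -0.004] [ 0.60240605 -0.05407173  0.2581447 ] [0.34424595 3.11878077 0.00365336] 7.2 [-1.91782641 -0.00549846 -0.74490859]
[[435.0, 177.0], [428.0, 356.0], [354.0, 356.0], [348.0, 177.0]] [[188. 268.]]
[[434.0, 172.0], [429.0, 358.0], [353.0, 358.0], [348.0, 172.0]] [[188. 268.]]
[[433.0, 167.0], [430.0, 358.0], [353.0, 358.0], [349.0, 167.0]] [[188. 268.]]
[[241.0, 220.0], [408.0, 243.0], [403.0, 286.0], [231.0, 262.0]]
[[238.0, 227.0], [405.0, 236.0], [400.0, 278.0], [228.0, 269.0]]
[[235.0, 233.0], [401.0, 229.0], [396.0, 272.0], [225.0, 276.0]]
```

View pics/w5.png

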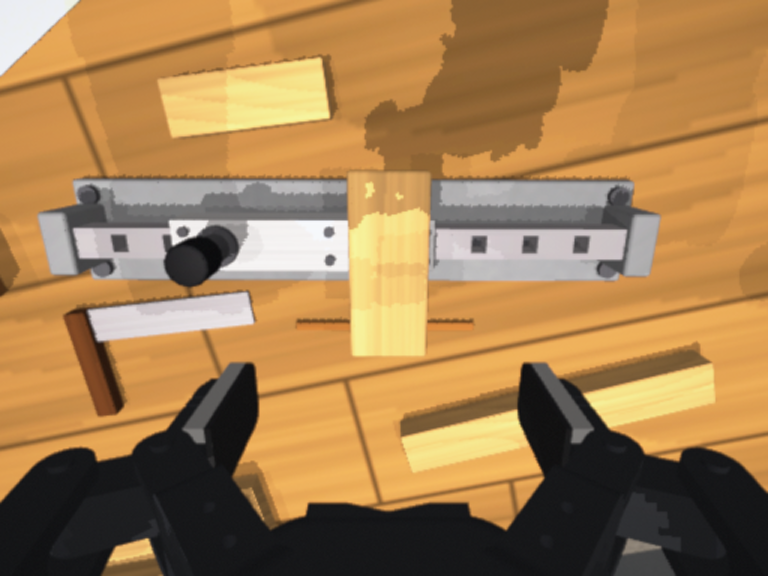

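View pics/sd5.png

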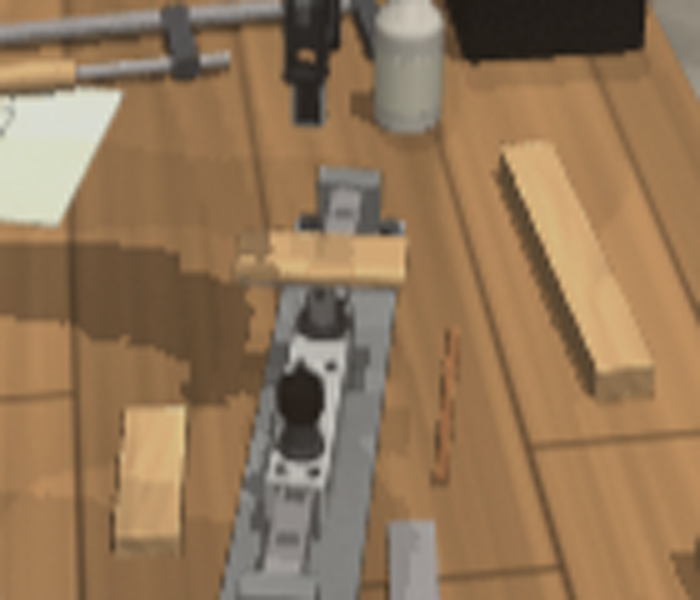

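The rest is level and square: bar corners at (348,171), (431,172), (427,356) and (352,355) against a predicted (348,172), (434,172), (429,358) and (353,358). The side view implies |tilt| below about 0.04. Next is the knob.

>>> servo_tool(targets="-0.0054 -0.0251 -0.013 0 0 0 1;-0.0054 -0.0251 -0.013 0 0 0 1;-0.0054 -0.0251 -0.013 0 0 0 1;-0.0054 -0.0251 -0.013 0 0 0 1;-0.0054 -0.0251 -0.013 0 0 0 1;0 0 0 0 0 0 1;0 0 0 0 0 0 1;0 0 0 0 0 0 1")

```text
clock: 7.97
tool_pos: [0.5737, -0.1789, 0.1904]
tcp_rot: [-0.345, -3.121, -0.006]
ft_force: [0.1, -0.5, 0.6]
gripper_width: 0.0854
```

Run:
```python
from h import *
s=read_state(); im=snapshot("wrist"); print(s["joints"].round(3),s["tool_pos"],s["tcp_rot"],s["clock"],s["ft_force"])
cv2.imwrite("pics/w6.png",cv2.resize(im[:,:,::-1],None,fx=1.5,fy=1.5,interpolation=cv2.INTER_CUBIC))
c=camW(s); r=[.5861,-.131,-.2193,0,0]
print((1.5*proj(c,F(r,[(0,-.05,.124),(0,-.05,.096),(0,-.05,.092),(.015,-.05,.124),(-.015,-.05,.124),(0,-.065,.124),(0,-.035,.124)]))).round().tolist())
np.savez('w6.npz',tool_pos=s["tool_pos"],tcp_rot=s["tcp_rot"])
```

```text
[-0.437  0.38   0.041  1.235  0.003 -0.217] [ 0.57368158 -0.17887397  0.19043266] [-0.3450249  -3.12065303 -0.00599335] 7.9667 [ 0.07512828 -0.53863732  0.60658221]
[[388.0, 307.0], [388.0, 289.0], [388.0, 287.0], [388.0, 335.0], [388.0, 278.0], [358.0, 307.0], [419.0, 307.0]]
```

View pics/w6.png

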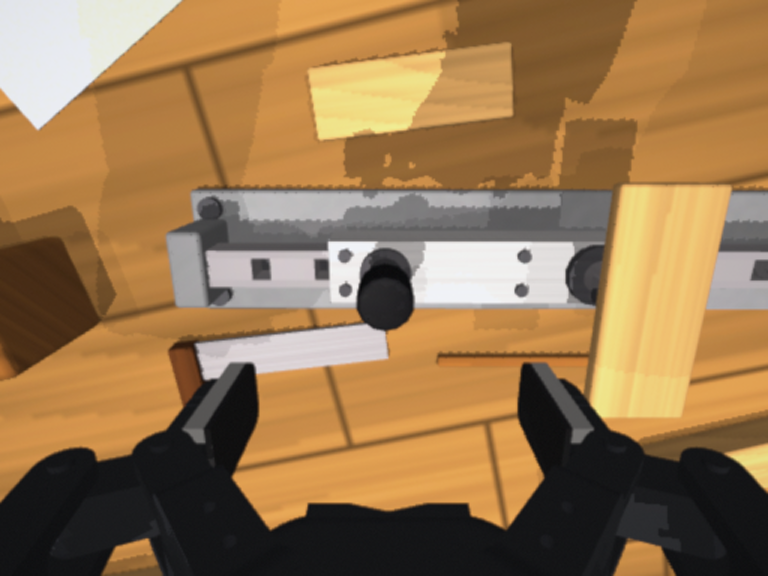

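Knob top sits at about (386,301) px, within 3 mm of the prediction. I'll descend and grip it.

>>> servo_tool(targets="-0.001 -0.001 -0.02 0 0 0 1;0 0 -0.02 0 0 0 1;0 0 -0.02 0 0 0 1;0 0 -0.02 0 0 0 1;0 0 -0.018 0 0 0 1;0 0 0 0 0 0 1;0 0 0 0 0 0 1")

```text
clock: 8.6
tool_pos: [0.573, -0.1789, 0.0932]
tcp_rot: [-0.342, -3.121, -0.005]
ft_force: [0.1, -0.7, 0.4]
gripper_width: 0.0855
```

>>> servo_tool(targets="0 0 0 0 0 0 0;0 0 0 0 0 0 -1;0 0 0 0 0 0 -1;0 0 0 0 0 0 -1;0 0 0 0 0 0 -1;0 0 0 0 0 0 -1;0 0 0 0 0 0 -1;0 0 0 0 0 0 -1;0 0 0 0 0 0 -1")

```text
clock: 9.35
tool_pos: [0.5739, -0.1805, 0.0947]
tcp_rot: [0.344, 3.121, 0.004]
ft_force: [-1.1, 1.0, 5.6]
gripper_width: 0.0286
```

Run:
```python
from h import *
s=read_state(); im=snapshot("wrist"); print(s["tool_pos"],s["tcp_rot"],s["clock"],s["ft_force"],s["moment"],s["gripper_width"])
cv2.imwrite("pics/w7.png",im[:,:,::-1])
a=snapshot("side")[140:260,180:320,::-1]; cv2.imwrite("pics/sd7.png",cv2.resize(a,None,fx=5,fy=5,interpolation=cv2.INTER_CUBIC))
```

```text
[ 0.57385723 -0.18046613  0.09471412] [0.34440927 3.12073632 0.00379949] 9.35 [-1.0799633   1.01680648  5.56592773] [ 0.29299629  0.07135744 -0.01647948] 0.02855925183991561
```

View pics/w7.png

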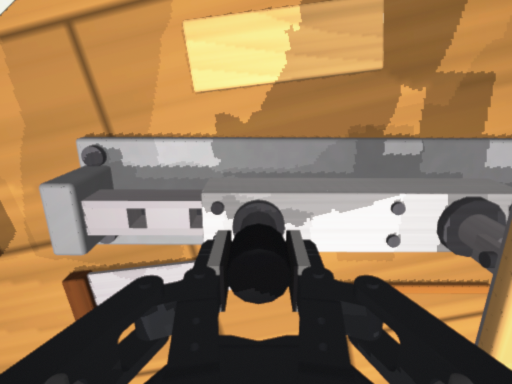

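View pics/sd7.png

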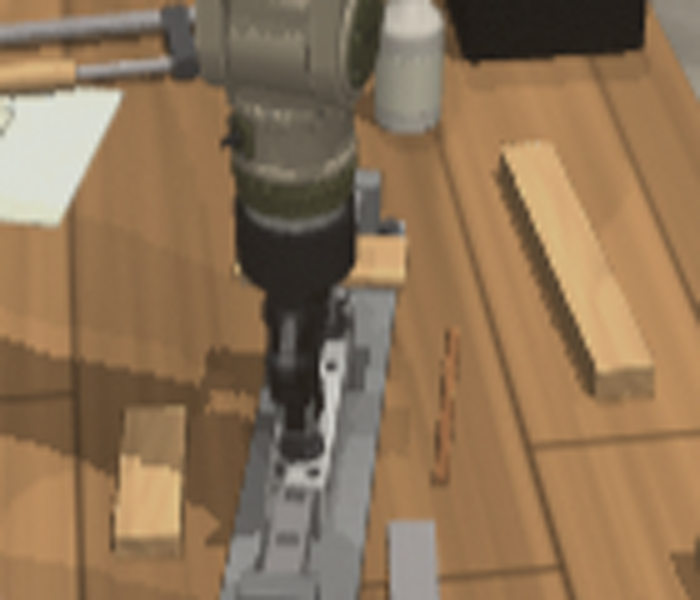

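The knob is held, at an opening of 28.6 mm. Next I'll lift the plunger about 15 mm.

>>> servo_tool(targets="0 0 0.005 0 0 0 -1;0 0 0.005 0 0 0 -1;0 0 0.005 0 0 0 -1;0 0 0 0 0 0 -1;0 0 0 0 0 0 -1;0 0 0 0 0 0 -1")

```text
clock: 9.95
tool_pos: [0.5738, -0.1804, 0.108]
tcp_rot: [0.344, 3.122, 0.004]
ft_force: [5.8, -0.7, -8.8]
gripper_width: 0.0286
```

>>> servo_tool(targets="0 0 0.002 0 0 0 -1;0 0 0 0 0 0 -1;0 0 0 0 0 0 -1")

```text
clock: 10.2
tool_pos: [0.5737, -0.1804, 0.1099]
tcp_rot: [0.344, 3.122, 0.004]
ft_force: [5.9, -1.3, -8.8]
gripper_width: 0.0284
```

Run:
```python
from h import *
s=read_state(); im=snapshot("wrist"); print(s["tool_pos"],s["tcp_rot"],s["clock"],s["ft_force"],s["moment"],s["gripper_width"])
cv2.imwrite("pics/w8.png",im[:,:,::-1])
```

```text
[ 0.5737318  -0.18038711  0.10989874] [0.34447224 3.12211881 0.00445779] 10.2 [ 5.94648953 -1.28063792 -8.79652161] [-0.22917035 -1.0949002   0.04165524] 0.02840028793088932
```

View pics/w8.png

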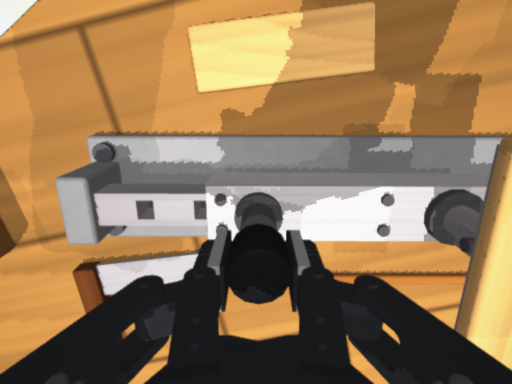

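The knob stayed put in the jaws and is lifted 15 mm. Next is the 40 mm slide along the frame's +y.

>>> servo_tool(targets="0.0011 0.0049 0 0 0 0 -1;0.0011 0.0049 0 0 0 0 -1;0.0011 0.0049 0 0 0 0 -1;0.0011 0.0049 0 0 0 0 -1;0.0011 0.0049 0 0 0 0 -1;0.0011 0.0049 0 0 0 0 -1;0.0011 0.0049 0 0 0 0 -1;0.0011 0.0049 0 0 0 0 -1;0 0 0 0 0 0 -1;0 0 0 0 0 0 -1;0 0 0 0 0 0 -1")

```text
clock: 11.17
tool_pos: [0.5827, -0.1408, 0.1099]
tcp_rot: [0.344, 3.122, 0.005]
ft_force: [6.4, 0.6, -8.3]
gripper_width: 0.0283
```

Run:
```python
from h import *
s=read_state(); im=snapshot("wrist"); print(s["tool_pos"],s["tcp_rot"],s["clock"],s["ft_force"],s["moment"],s["gripper_width"])
d=s["tool_pos"]-[.57373,-.18039,.1099]; print(d@[.2176,.9761,0], d@[.9761,-.2176,0],d[2])
cv2.imwrite("pics/w9.png",im[:,:,::-1])
```

```text
[ 0.58274111 -0.14081003  0.10986127] [0.34391634 3.12188129 0.00538756] 11.1667 [ 6.37004137  0.64954485 -8.26133085] [ 0.01832592 -1.24270238 -0.03915137] 0.028338189466340293
0.04059483019181357 0.00018314182473823363 -3.873349830982309e-05
```

View pics/w9.png

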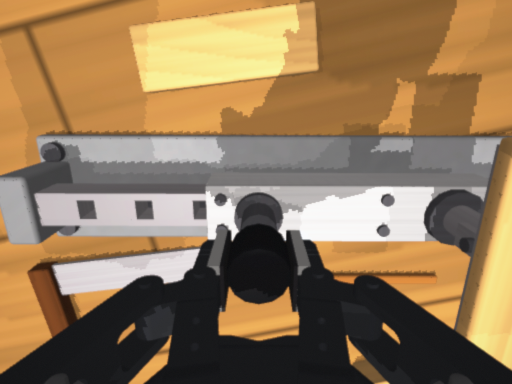

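The carriage has moved 40.6 mm, and the slots in view shifted by exactly one pitch. Lowering the pin now.

>>> servo_tool(targets="0 0 -0.003 0 0 0 -1;0 0 -0.003 0 0 0 -1;0 0 -0.003 0 0 0 -1;0 0 -0.003 0 0 0 -1;0 0 -0.003 0 0 0 -1;0 0 0 0 0 0 -1;0 0 0 0 0 0 -1;0 0 0 0 0 0 -1")

```text
clock: 11.88
tool_pos: [0.5827, -0.1408, 0.0953]
tcp_rot: [0.344, 3.122, 0.005]
ft_force: [5.3, 1.8, -6.2]
gripper_width: 0.0282
```

>>> servo_tool(targets="0 0 -0.001 0 0 0 -1;0 0 -0.001 0 0 0 -1;0 0 0 0 0 0 -1;0 0 0 0 0 0 -1;0 0 0 0 0 0 -1")

```text
clock: 12.3
tool_pos: [0.5827, -0.1412, 0.0947]
tcp_rot: [0.344, 3.121, 0.004]
ft_force: [0.7, 0.2, 6.3]
gripper_width: 0.0279
```

Run:
```python
from h import *
s=read_state(); im=snapshot("wrist"); print(s["tool_pos"],s["clock"],s["ft_force"],s["gripper_width"])
cv2.imwrite("pics/w10.png",im[:,:,::-1])
im=snapshot("side"); cv2.imwrite("pics/sd10.png",cv2.resize(im[140:260,180:320,::-1],None,fx=5,fy=5,interpolation=cv2.INTER_CUBIC))
im=snapshot("scene"); cv2.imwrite("pics/sc10.png",cv2.resize(im[150:290,140:310,::-1],None,fx=4,fy=4,interpolation=cv2.INTER_CUBIC))
r=[.5861,-.131,-.2193,0,0];print((5*(proj(camera_params("side"),rest(r,C,.04))-[180,140])).round().tolist())
print((4*(proj(camera_params("scene"),rest(r,C,.04))-[140,150])).round().tolist())
s2=read_state();print(s2["tool_pos"],s2["ft_force"])
```

```text
[ 0.5827078  -0.14115603  0.09470752] 12.3 [0.65655451 0.19292631 6.29340229] 0.02788502348797752
[[245.0, 194.0], [409.0, 203.0], [404.0, 244.0], [236.0, 235.0]]
[[390.0, 132.0], [511.0, 231.0], [461.0, 275.0], [340.0, 173.0]]
[ 0.58275636 -0.14121326  0.09474587] [2.10522333 2.10342115 6.38292015]
```

View pics/w10.png

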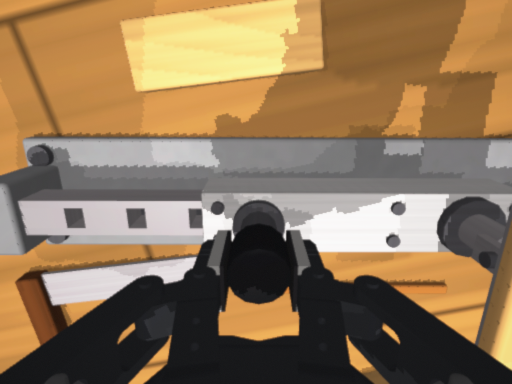

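View pics/sd10.png

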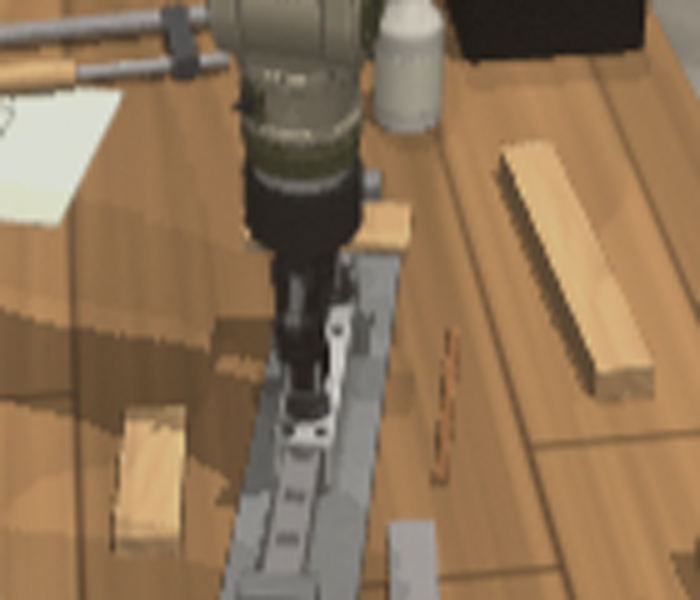

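View pics/sc10.png

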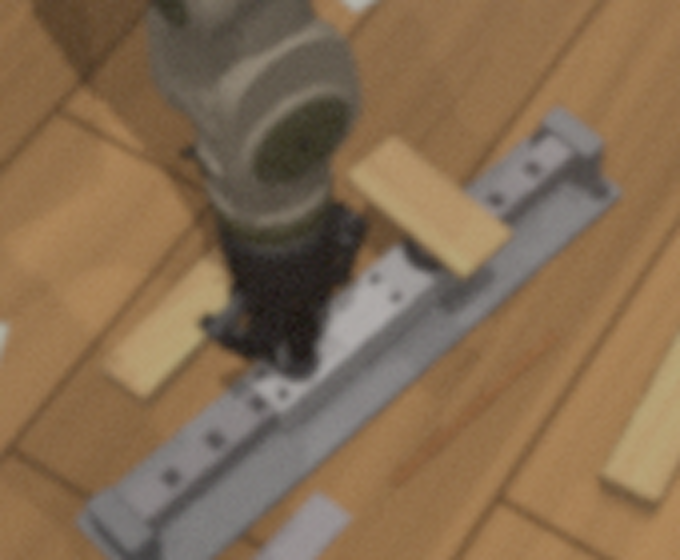

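The screws at (217,208) and (398,208) sit at the same pixels as when I first gripped with the pin home, so the plunger is fully down. The scene view puts the rest's corners within a few enlarged pixels of the level, square model 40 mm on. Handing in.

```bash
python3 -c "
from station import *
print(job_done())"
```

```text
the job is handed in; nothing more can be done
None
```

I set the rest level and square and moved the carriage one hole towards the rest. I then handed in still gripping the knob, with the pin home. The whole job took about 12.5 s of the 58 s allowed; the hand-in gave no verdict.

- **Rest:** I gripped the bar across its width and turned it about its post and hinge. After release, the wrist view put the tilt at about -0.02 rad and the side view at about +0.04 rad. They differ slightly but both are within 0.09. The long side looked square to the rail, and the last scene view still fits the level, square model.
- **Plunger and slide:** The knob rose 15 mm without slipping, then the tool slid 40.6 mm along the rail. The slots in view shifted by exactly one spacing.
- **Pin home:** The tool ended at the same height as at the first grip (0.0947 m). The force there went from 6 N pulling down to 6 N pushing up, which is a solid stop. The carriage screws also sat at the same pixels as when the pin was first home.
- **Grip and loose things:** The fingers were still shut on the knob, reading 27.9 mm at the end. This was 28.6 mm at the first grip, and the knob is 30 mm across. The loose things visible in the last pictures looked undisturbed; I did not measure each one.

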